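Slide the prism pieces from the holding pen to the cleaning mat

TASK

Empty the holding pen onto the grey cleaning mat: draw the bolt, swing the gate right back to its stop, and slide every glass prism piece out over the marble, without lifting it clear, until it lies flat and wholly on the mat, square to it with its ridge running the mat's short way, and not touching another piece. When all are on the mat, pull the tally counter's lever to its stop and let it spring back to count the load, and leave the gate shut with its bolt pushed fully home. Do not tip a piece, and do not disturb the other things on the table.

Things in the scene. Friction and masses are not known exactly. Their poses are not given: they have to be found in the camera images.
- pen: Holding pen of felted wooden rails fixed on the bare marble. Origin: on the marble, middle of the inner space (140 mm in x, 310 mm in y). Rails 18 mm thick, 30 mm high on the +x, -x and +y sides; the -y side is the gateway. Hinge post at x +85, y -166 mm, 42 mm high; latch post at x -85, y -163 mm with a brass keeper, 58 mm high. The pieces start in a row along y
- gate (a joint): Gate angle (rad) about its upright hinge at the gateway's +x end. 0: closed, along the pen's x. Grows as the free end swings out to the pen's -y (counter-clockwise from above) to the stop at 1.75, fully open. Gate 136 mm long, 12 mm thick, 38 mm high; the stiff hinge (0.1 N m) stays where left. It cannot open while the bolt on its top edge is in the keeper
- gate_hinge (a point): Point on the gate's hinge axis, 38 mm above the marble, at x +70, y -163 mm in the pen's frame. Its axes turn with the gate: -x points along the gate from hinge to free end, z up
- bolt (a joint): Travel (m) of the bolt along the gate's top edge. 0: fully home in the keeper; grows as it is drawn towards the hinge, to 0.040; clear of the latch post from 0.025 on. Slides at about 1.5 N and stays where left. Steel rod 10 mm thick, round tip, 3.5 mm of play to each side in the keeper: the gate must be closed for it to enter
- bolt_knob (a point): The bolt's upright round brass knob, 16 mm in diameter, from 47 to 75 mm above the marble (this point at 62 mm). Pinch or push it to slide the bolt and also to swing the gate. Bolt home: 100 mm from the hinge axis; fully drawn: 60 mm. Its axes are the gate's: +x points along the gate to the hinge
- prism1: Glass prism piece, one of up to three alike (some may be absent): base 110 (x) by 76 (y) by 12 mm, with a ridge 22 mm wide along x in the middle of it, full length; the ridge's sides are upright from 12 to 30 mm height, its roof-shaped top reaches 41 mm: pinch it across from above, fingers over the base. Brass shoes on the ends. 0.3 to 0.5 kg. Origin: centre of the underside
- prism2: Glass prism piece, one of up to three alike (some may be absent): base 110 (x) by 76 (y) by 12 mm, with a ridge 22 mm wide along x in the middle of it, full length; the ridge's sides are upright from 12 to 30 mm height, its roof-shaped top reaches 41 mm: pinch it across from above, fingers over the base. Brass shoes on the ends. 0.3 to 0.5 kg. Origin: centre of the underside
- prism3: Glass prism piece, one of up to three alike (some may be absent): base 110 (x) by 76 (y) by 12 mm, with a ridge 22 mm wide along x in the middle of it, full length; the ridge's sides are upright from 12 to 30 mm height, its roof-shaped top reaches 41 mm: pinch it across from above, fingers over the base. Brass shoes on the ends. 0.3 to 0.5 kg. Origin: centre of the underside
- mat: Grey felt cleaning mat with a pale stitched hem, fixed to the marble, 2 mm thick. Origin: on the marble under its centre. Flat top 180 mm along x (the short way) by 330 mm along y; a bevel 12 mm wide all round it runs down to the marble, so that a piece can be slid up onto it
- counter: Bench tally counter fixed to the table: grey housing 100 (x) by 90 (y) mm, 71 mm high, on a steel foot 108 by 116 mm. Origin: on the marble under its centre. The number window is on its -x face, the lever on its +y side
- lever (a joint): Angle (rad) of the counter's sprung lever: 0 at rest (leaning 0.30 rad to the counter's +x), 0.87 at its stop (leaning 0.57 rad to its -x). Pivot along the counter's y, 45 mm above the marble, at x -25, y +70 mm in the counter's frame. A spring (1.2 N at the ball at rest, 4 N at the stop) brings it back when let go
- lever_ball (a point): Centre of the black ball, 24 mm in diameter, on the lever's end, 85 mm from the pivot, at y +74 mm in the counter's frame, 126 mm above the marble at rest. Below it the lever is a steel rod 9 mm thick. Pull it from behind towards the counter's -x
- dividers: Steel dividers lying on the marble, 165 mm long, 12 mm high; leave alone
- cup: Cream porcelain cup, 80 mm in diameter, 75 mm high; leave alone
- brush: Cleaning brush lying on the marble, 170 mm long; leave alone
- tissue_box: Cardboard box of lens tissue, 120 by 100 mm, 50 mm high; leave alone
- loupe: Brass loupe, 56 mm in diameter, 30 mm high; leave alone
- spirit_level: Wooden spirit level, 180 mm long along its y, 24 mm wide, 36 mm high; leave alone
Things that resemble listed ones, but are neither listed nor needed, are in the scene too. What is shaped like the prism2 but orange or red is not meant.

How it is judged:
On the way, in this order (a step that is already met when the one before it is completed fails the run):
1. the bolt is drawn clear of the latch post (value of joint bolt above 0.026 m), for 0.1 s.
2. the gate is swung right back to its stop (value of joint gate above 1.62 rad), for 0.2 s.
3. every prism piece that is present lies flat, square and wholly on the mat (x of prism1 in the frame of mat between -0.042 and 0.042 m and y of prism1 in the frame of mat between -0.131 and 0.131 m and angle between the x axis of each of prism1, prism2, prism3 and the x axis of mat, either way round below 0.2 rad and angle between each of prism1, prism2, prism3's own z axis and vertical below 0.06 rad and height (world z) of each of prism1, prism2, prism3 below 0.006 m and x of prism2 in the frame of mat between -0.042 and 0.042 m and y of prism2 in the frame of mat between -0.131 and 0.131 m and x of prism3 in the frame of mat between -0.042 and 0.042 m and y of prism3 in the frame of mat between -0.131 and 0.131 m), for 0.3 s.
4. the counter's lever is pulled to its stop (value of joint lever above 0.8 rad), for 0.05 s.
5. the lever has sprung back (value of joint lever below 0.1 rad), for 0.2 s.
At the end, for the whole second after the job is handed in: Each present piece rests on the mat: centre within 42 mm (short way) and 131 mm (long way) of its centre, ridge within 0.2 rad of the short way, under 6 mm high, tilt under 0.06 rad, centres 77 mm apart. Gate within 0.05 rad of closed, bolt within 6 mm of home, lever within 0.10 rad of rest (all of step 3 and horizontal distance between prism1 and prism2 above 0.077 m and horizontal distance between each of prism1, prism2 and prism3 above 0.077 m and linear speed of each of prism1, prism2, prism3 below 0.02 m/s and value of joint gate below 0.05 rad and value of joint bolt below 0.006 m and value of joint lever below 0.1 rad); the robot touches nothing.
It fails at once if a prism piece is lifted more than 17 mm off the marble instead of slid (height (world z) of any of prism1, prism2, prism3 above 0.017 m).
It fails at once if a prism piece is tipped by more than 0.35 rad (angle between any of prism1, prism2, prism3's own z axis and vertical above 0.35 rad).
It fails at once if one of the other things on the table is moved more than 30 mm (distance of any of dividers, cup, brush, tissue_box, loupe, spirit_level from where it was at the start of the episode above 0.03 m).
Of prism1, prism2, prism3 only 2 to 3 are there at a start; the rules pass over those that are not, and their reading is None.
At some moment in a run one of prism1, prism2, prism3 may be knocked a few centimetres aside while the robot is not near it.
Once in a run the grip may slacken for a moment while it holds something.
It also fails if it takes over 208 s, if anything falls off the work surface, if the arm or the gripper's body presses on something with over 40 N, if the wrist force passes 120 N, or if a joint passes its speed limit or range.

ROBOT

A 7-joint arm with a two-finger parallel gripper is mounted at the origin on the work surface. World frame = base frame: x ahead of the robot, y to its left, z up, the work surface at z = 0. Lengths are in m, angles in rad, forces in N, time in s.
With the tool pointing down it reaches from about 0.4 to 0.875 m from the base axis. Payload 19.3 kg.
Tool frame: the origin (TCP) lies between the finger pads; the fingertips stand 17 mm ahead of it and the grasp point (between the pads) lies 2 mm behind it; z points along the fingers, y is the line along which they close (so a half turn about z gives the same grasp; the last joint's range is limited). The gripper opens to 85 mm and grips with 20 to 120 N. Pads are 22 mm wide; open, the fingers measure 114 mm over their backs; the gripper's body (76 mm by 85 mm) begins 54 mm behind the grasp point. The pads swing forward as they close: fully open they stand 13 mm farther back than shut.
Start: joints at [-1.197, 0.521, -0.036, 1.599, 0.021, 1.021, -0.113], TCP at [0.268, 0.564, 0.209] pointing down, gripper open.
Joint ranges: [-2.91, 2.91], [-0.3, 2.13], [-1.5, 1.42], [0.17, 2.43], [-1.26, 4.41], [0.16, 1.93], [-2.52, 2.52]. Speed limits (rad/s): [1.89, 1.89, 2.39, 2.39, 3.01, 3.01, 3.01].

INTERFACE

Orientations are given as [roll, pitch, yaw] about the fixed x, y, z axes, in that order (R = Rz(yaw) Ry(pitch) Rx(roll)).
In Python, from workcell import bot gives the robot as it stands.
- The arm moves only by the shell command python3 -m inch 'ROWS' [FORCE]. ROWS is JSON, a list of rows, each a list of 7 numbers: the shift along the tool's x, y, z in units of 200 mm (1.0 is 200 mm), then the turn, a rotation vector about the tool's x, y, z in units of 90 degrees (1.0 is 90 degrees), then the opening, from 0 (shut) to 1 (fully open). In form: [[x, y, z, rx, ry, rz, grip], ...]. A call has 1 to 20 rows; each row is the pose to reach, as a shift and turn from the pose commanded when the call began, along the tool's axes at that moment; what a row does not reach only later rows make up. A row lasts 1/8 s, in which the tool goes at most 62.5 mm and 10.7 degrees, less where a joint would pass 70% of its speed; a pose out of reach is approached as far as the arm can. A call with a number of a shift or a turn outside -1 to 1 is refused whole. A call with a gripper value outside its range is refused whole. The fingers move at their own pace and stop on an object; FORCE is the grip in N (left out, the last holds). Time passes only in rows, so rows that repeat a pose let the fingers close. It gives the time, the measured TCP pose, the force, the opening and the grip force at its end, in the units of the state.
- bot.observe(): the state, without advancing time (a new reading comes with each control period).
- bot.grab_frame(name): name is "scene" or "top"; returns a dict with "img" (384x512x3 uint8, red, green, blue), "z_map" (384x512 float32, m along the optical axis (not along the pixel's ray), 0 where there is no reading), "vfov" (degrees; the focal length in pixels is half the picture's height over the tangent of half this angle, whatever the lens; pixels are square), "cx", "cy" (the principal point, pixels), "distortion" ([k1, k2, p1, p2, k3] as OpenCV has them; the pictures are not rectified), "rvec" (rotation vector, rad) and "tvec" (3), from world to camera coordinates, as OpenCV has them. Camera axes: x right, y down, z forward; pixel columns grow to the right and rows downward; lengths in m; the calibration is good to about 2 mm. A picture is of the moment at which its call begins.
- bot.job_done(): hands the job in; it is judged then, once.
The state is a dict: "clock": time; "qpos": joint angles; "qd": joint speeds; "joint_efforts": joint torques, N m; "position": TCP position; "tool_rot": TCP orientation; "force": force on the tool from outside, world axes, zero at the start; "moment": the same for the moment, N m; "grip_width": finger opening in m; "finger_force": force on a finger pad.
Only numpy, scipy, OpenCV 4.12 (cv2) and the standard library are available. Lean on these libraries where they do the work, as an engineer would, in place of code of your own. Each camera call takes 0.05 s, during which the arm holds its last target. There are 200 camera calls.

## Working session

There is one attempt and no reset: what is moved stays moved. The work goes in short steps, Python scripts to look and compute and a shell command to move; the robot and the scene stay as the last step left them, time stands still between calls to the robot, and variables do not carry over. Pictures are saved under pics/ and viewed, at most 14 in all, crops included, and the job is handed in when it is done.

```bash
ls; mkdir -p pics; cat > h.py <<'E'
import numpy as np, cv2
from workcell import bot
def cam(f):
    h,w=f["img"].shape[:2]; fl=h/2/np.tan(np.radians(f["vfov"])/2)
    K=np.array([[fl,0,f["cx"]],[0,fl,f["cy"]],[0,0,1.]]); R=cv2.Rodrigues(np.array(f["rvec"],float))[0]
    return K,np.array(f["distortion"],float),R,np.array(f["tvec"],float).ravel()
def ray(f,u,v):
    K,d,R,t=cam(f); p=cv2.undistortPoints(np.array([[[u,v]]],float),K,d)[0,0]
    return -R.T@t, R.T@np.array([p[0],p[1],1.])
def at_z(f,u,v,z):
    o,r=ray(f,u,v); return o+r*(z-o[2])/r[2]
def at_d(f,u,v):
    o,r=ray(f,u,v); return o+r*float(f["z_map"][int(round(v)),int(round(u))])
def save(f,name): 
    np.savez("pics/"+name+".npz",**f); cv2.imwrite("pics/"+name+".png",f["img"][:,:,::-1])
def load(name):
    return {k:(v if v.ndim else v.item()) for k,v in np.load("pics/"+name+".npz").items()}
def crop(f,u0,v0,u1,v1,s,name): cv2.imwrite("pics/"+name+".png",cv2.resize(f["img"][v0:v1,u0:u1,::-1],None,fx=s,fy=s,interpolation=cv2.INTER_CUBIC))
E
python3 - <<'E'
from h import *
for n in("scene","top"):
    f=bot.grab_frame(n); save(f,n+"0"); K,d,R,t=cam(f); print(n,(-R.T@t).round(3),f["vfov"],d)
a,b=[cv2.imread(f"pics/{n}0.png") for n in("scene","top")]
print(bot.observe())
E
```

```text
pics
scene [ 1.783 -0.519  0.989] 44.10598031300582 [0.04503262 0.         0.         0.         0.        ]
top [ 0.222 -0.06   1.808] 43.30356286695737 [-0.20405896  0.          0.          0.          0.        ]
{'clock': 0.1, 'qpos': array([-1.19718882,  0.52194565, -0.03626702,  1.59995279,  0.0211924 ,
        1.02111695, -0.11280759]), 'qd': array([-0.00075071, -0.00277345, -0.00061225, -0.00025945,  0.00024095,
       -0.00081779,  0.00228201]), 'joint_efforts': array([ 2.10062302e-03, -9.28483701e+01,  1.98386975e+00, -3.70532191e+01,
        1.81302888e-02,  5.44847280e-03, -9.36619290e-05]), 'position': array([0.2682842 , 0.56412235, 0.2087888 ]), 'tool_rot': array([-3.14055889e+00,  9.71220122e-05,  2.69771030e+00]), 'force': array([ 0.81082096,  0.39385619, -0.4968722 ]), 'moment': array([-0.01662579, -0.01578849, -0.01871615]), 'finger_force': 0.0, 'grip_width': 0.08546084163491484}
```

View pics/top0.png

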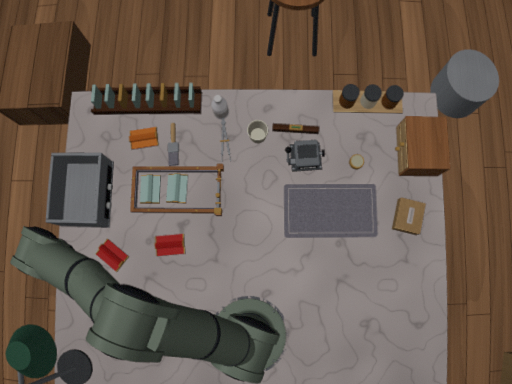

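View pics/scene0.png

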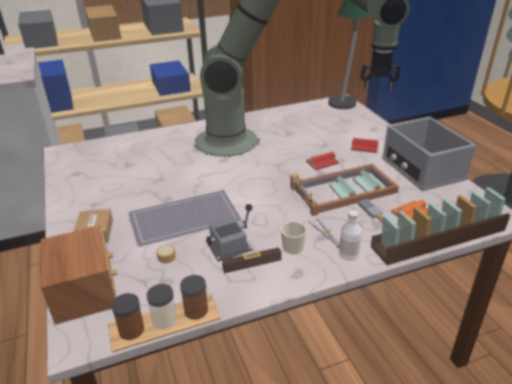

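The top view shows the pen at (178,190) with the gate at its right end (220,190) and two pale green prisms at (149,188) and (176,188). The mat is at (330,210) and the counter at (305,153). Lookalikes for the pieces are orange at (144,138), red at (170,245) and (112,255), and the rack of glass pieces at (146,97). By the description I choose the two pale ones inside the pen, and I'll check them in a close crop.

```bash
python3 - <<'E'
from h import *
f=load("top0"); a=f["img"][155:225,125:235,::-1]; b=f["img"][130:190,275:385,::-1]
s=lambda x:cv2.resize(x,None,fx=7,fy=7,interpolation=cv2.INTER_CUBIC)
cv2.imwrite("pics/c1.png",s(a)); 
g=load("scene0"); crop(g,280,155,410,220,6,"c2"); crop(f,275,130,385,190,7,"c3")
E
```

```text
(no output)
```

View pics/c1.png

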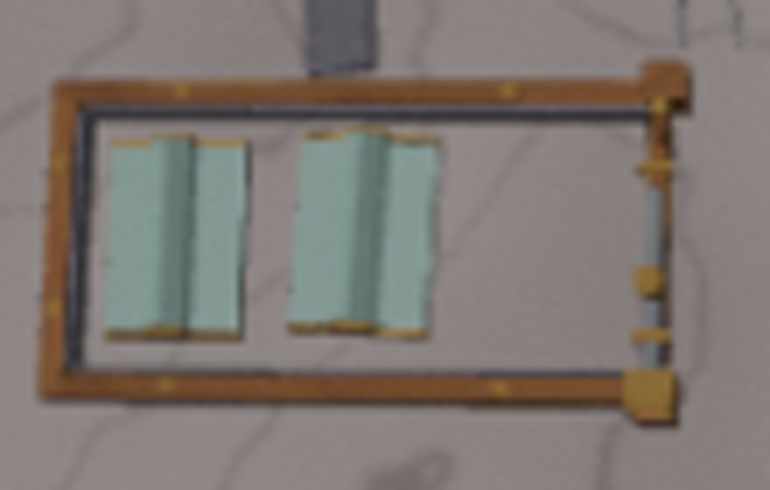

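View pics/c2.png

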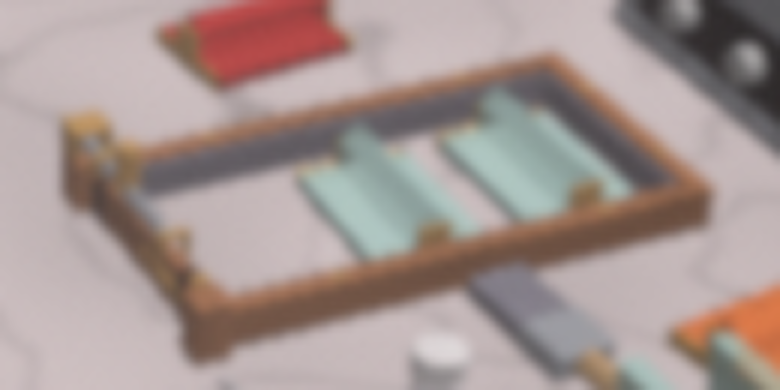

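View pics/c3.png

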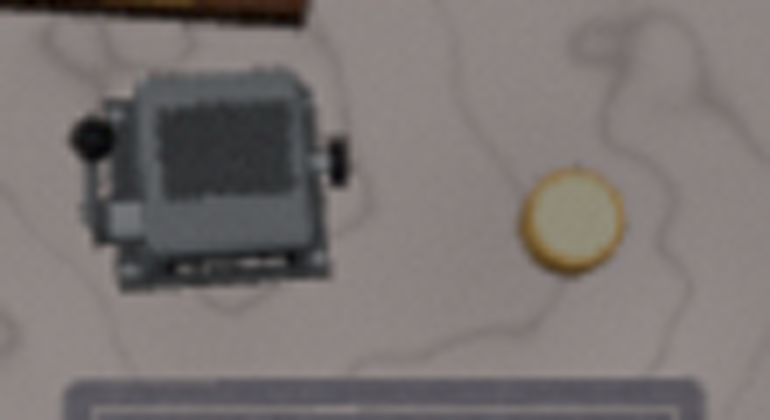

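The crop confirms two pale green prisms in the pen, at crop (178,238) and (365,233), and the bolt is home in the latch post. The counter's ball is at c3 (93,138).

```bash
python3 - <<'E'
from h import *
np.set_printoptions(precision=4,suppress=True)
f=load("top0"); g=load("scene0")
P=lambda u0,v0,s,cu,cv:((cu+.5)/s-.5+u0,(cv+.5)/s-.5+v0)
def show(n,u,v,z): print(n,np.round((u,v),1),"fix z",at_z(f,u,v,z),"depth",at_d(f,u,v))
for n,cu,cv,z in [("hingepost",665,85,.042),("latchpost",651,398,.058),("knob",649,283,.075),("penTL",56,84,.03),("penBL",40,400,.03),("penTR",645,82,.03),("penBR",625,397,.03),
 ("p1a",108,143,.012),("p1b",248,143,.012),("p1c",243,337,.012),("p1d",106,335,.012),("r1t",178,137,.041),("r1b",172,335,.041),("r1m",175,235,.041),
 ("p2a",303,136,.012),("p2b",440,140,.012),("p2c",425,336,.012),("p2d",290,328,.012),("r2t",370,130,.041),("r2b",360,330,.041),("r2m",365,232,.041)]:
    show(n,*P(125,155,7,cu,cv),z)
for n,cu,cv,z in [("ball",93,138,.138),("footBL",120,290,.005),("footBR",328,275,.005),("housTL",145,72,.071),("housTR",300,70,.071),("housBL",150,250,.065),("housBR",315,248,.065),("loupe",573,220,.03)]:
    show(n,*P(275,130,7,cu,cv),z)
for n,u,v,z in [("m1",284,184,0),("m2",376,184,0),("m3",377,237,0),("m4",285,237,0),("level1",273,127,.036),("level2",319,130,.036),("cup",258,131,.075)]: show(n,u,v,z)
for n,cu,cv in [("s_knob",180,240),("s_r2end",365,130)]:
    u,v=P(280,155,6,cu,cv); print(n,at_d(g,u,v))
u,v=249,208; print("s_ball",at_d(g,u,v))
# mat by hsv/gray mask
d=f["img"].astype(int); m=((d.sum(2)<330)).astype(np.uint8); m[:170]=0;m[260:]=0;m[:,:270]=0;m[:,385:]=0
c=max(cv2.findContours(m,0,2)[0],key=cv2.contourArea); r=cv2.minAreaRect(c); print(r,[at_z(f,*p,0) for p in cv2.boxPoints(r)],at_z(f,*r[0],0.0))
E
```

```text
hingepost [219.6 166.7] fix z [0.6193 0.1172 0.042 ] depth [0.6199 0.1174 0.0396]
latchpost [217.6 211.4] fix z [0.4483 0.1187 0.058 ] depth [0.4487 0.119  0.0553]
knob [217.3 195. ] fix z [0.5064 0.1195 0.075 ] depth [0.5046 0.1184 0.0859]
penTL [132.6 166.6] fix z [0.6211 0.4547 0.03  ] depth [0.623  0.457  0.0218]
penBL [130.3 211.7] fix z [0.4466 0.4534 0.03  ] depth [ 0.4505  0.4622 -0.0003]
penTR [216.7 166.3] fix z [0.6236 0.1292 0.03  ] depth [0.6213 0.1282 0.0401]
penBR [213.9 211.3] fix z [0.4523 0.1354 0.03  ] depth [0.4491 0.1327 0.0549]
p1a [140. 175.] fix z [0.592  0.4282 0.012 ] depth [0.5927 0.4291 0.0086]
p1b [160. 175.] fix z [0.5924 0.3493 0.012 ] depth [0.5933 0.3504 0.0073]
p1c [159.3 202.7] fix z [0.4849 0.347  0.012 ] depth [0.4854 0.3476 0.009 ]
p1d [139.7 202.4] fix z [0.4851 0.4234 0.012 ] depth [0.4845 0.4222 0.0166]
r1t [150.  174.1] fix z [0.5895 0.3816 0.041 ] depth [0.5919 0.3844 0.0294]
r1b [149.1 202.4] fix z [0.4813 0.3793 0.041 ] depth [0.4824 0.3811 0.0338]
r1m [149.6 188.1] fix z [0.5357 0.3804 0.041 ] depth [0.5372 0.3825 0.0324]
p2a [167.9 174. 
[... 1395 characters left out ...]
depth [ 0.3628 -0.4783 -0.0021]
m4 [285 237] fix z [ 0.3617 -0.13    0.    ] depth [ 0.3613 -0.1298  0.0052]
level1 [273 127] fix z [ 0.7777 -0.0825  0.036 ] depth [ 0.7778 -0.0825  0.0359]
level2 [319 130] fix z [ 0.7675 -0.2585  0.036 ] depth [ 0.7667 -0.2582  0.0386]
cup [258 131] fix z [ 0.7495 -0.0261  0.075 ] depth [ 0.7697 -0.0248  0.0086]
s_knob [0.5705 0.1243 0.0404]
s_r2end [0.4725 0.3033 0.0148]
s_ball [ 0.6797 -0.1389  0.1303]
((330.4999694824219, 210.49998474121094), (92.99998474121094, 52.99999237060547), 0.0) [array([ 0.3617, -0.1263,  0.    ]), array([ 0.5632, -0.1258,  0.    ]), array([ 0.566 , -0.4836,  0.    ]), array([ 0.3627, -0.4778,  0.    ])] [ 0.4627 -0.3019  0.    ]
```

```bash
cat > to.py <<'E'
import sys,numpy as np
from scipy.spatial.transform import Rotation as Ro
from workcell import bot
s=bot.observe(); R=Ro.from_euler("xyz",s["tool_rot"]); p=np.array(s["position"])
for a in sys.argv[1:]:
    x,y,z,yaw=map(float,a.split(","))
    d=R.inv().apply(np.array([x,y,z])-p)/.2
    r=(R.inv()*Ro.from_euler("xyz",[np.pi,0,yaw])).as_rotvec()/(np.pi/2)
    print(a,"->",d.round(3),r.round(3))
print("t",round(s["clock"],2),"p",p.round(4),"rot",np.round(s["tool_rot"],3),"q",np.round(s["qpos"],2),"F",np.round(s["force"],1),"w",round(s["grip_width"],4),"ff",round(s["finger_force"],1))
E
python3 to.py .506,.119,.14,1.3 .506,.119,.14,0
```

```text
.506,.119,.14,1.3 -> [-2.029 -1.499  0.346] [-0.001  0.001  0.89 ]
.506,.119,.14,0 -> [-2.029 -1.499  0.346] [-0.000e+00  1.000e-03  1.717e+00]
t 0.1 p [0.2683 0.5641 0.2088] rot [-3.141  0.     2.698] q [-1.2   0.52 -0.04  1.6   0.02  1.02 -0.11] F [ 0.8  0.4 -0.5] w 0.0855 ff 0.0
```

```bash
python3 -m inch '[[-1,-0.74,0,0,0,0.5,0.5],[-1,-0.74,0,0,0,0.9,0.5],[-1,-0.74,0,0,0,0.9,0.5],[-1,-0.74,0,0,0,0.9,0.5],[-1,-0.74,0,0,0,0.9,0.5],[-1,-0.74,0,0,0,0.9,0.5],[-1,-0.74,0,0,0,0.9,0.5],[-1,-0.74,0,0,0,0.9,0.5],[-1,-0.74,0,0,0,0.9,0.5]]' 30; python3 to.py .506,.119,.14,0
```

```text
clock: 1.23
position: [0.3852, 0.3449, 0.2091]
tool_rot: [-3.142, 0.001, 1.285]
force: [-0.4, -0.0, -0.1]
grip_width: 0.0426
finger_force: 0.0
.506,.119,.14,0 -> [-0.913  0.898  0.346] [0.    0.    0.818]
t 1.23 p [0.3852 0.3449 0.2091] rot [-3.142e+00  1.000e-03  1.285e+00] q [-1.1   0.37  0.33  1.9  -0.15  0.9  -0.98] F [-0.4 -0.  -0.1] w 0.0426 ff 0.0
```

```bash
python3 -m inch '[[-0.3,0.3,0.1,0,0,0.1,0.5],[-0.6,0.6,0.2,0,0,0.2,0.5],[-0.913,0.898,0.3,0,0,0.82,0.5],[-0.913,0.898,0.3,0,0,0.82,0.5],[-0.913,0.898,0.3,0,0,0.82,0.5],[-0.913,0.898,0.3,0,0,0.82,0.5],[-0.913,0.898,0.3,0,0,0.82,0.5],[-0.913,0.898,0.3,0,0,0.82,0.5],[-0.913,0.898,0.3,0,0,0.82,0.5],[-0.913,0.898,0.3,0,0,0.82,0.5],[-0.913,0.898,0.3,0,0,0.82,0.5]]'; python3 to.py .506,.119,.068,0; python3 - <<'E'
from h import *
f=bot.grab_frame("scene"); save(f,"s1"); crop(f,270,120,400,220,6,"s1c")
K,d,R,t=cam(f)
for p in [(.506,.119,.062),(.506,.119,.13)]: print(cv2.projectPoints(np.array([p]),f["rvec"],f["tvec"],K,d)[0].ravel())
E
```

```text
clock: 2.6
position: [0.5061, 0.1189, 0.1494]
tool_rot: [-3.141, -0.0, -0.003]
force: [-0.5, 0.1, 0.6]
grip_width: 0.0425
finger_force: 0.0
.506,.119,.068,0 -> [-0.    -0.     0.407] [-0.    -0.    -0.002]
t 2.6 p [0.5061 0.1189 0.1494] rot [-3.141e+00 -0.000e+00 -3.000e-03] q [-0.83  0.53  0.67  1.96 -0.45  0.81 -1.48] F [-0.5  0.1  0.6] w 0.0425 ff 0.0
[300.48596867 180.43427622]
[301.13592355 164.12431033]
```

View pics/s1c.png

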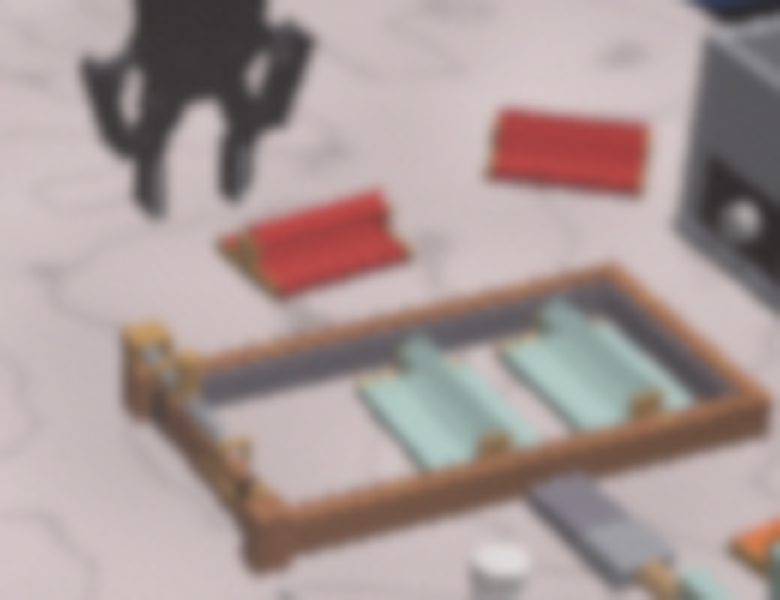

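The open fingers, centred at crop (195,210), stand over the bolt knob at crop (185,365). I'll descend and pinch it.

```bash
python3 -m inch '[[0,0,0.1,0,0,0,0.5],[0,0,0.2,0,0,0,0.5],[0,0,0.3,0,0,0,0.5],[0,0,0.4,0,0,0,0.5],[0,0,0.4,0,0,0,0.5],[0,0,0.4,0,0,0,0.1],[0,0,0.4,0,0,0,0.1],[0,0,0.4,0,0,0,0.1],[0,0,0.4,0,0,0,0.1],[0,0,0.4,0,0,0,0.1]]' 30;python3 to.py
```

```text
clock: 3.9
position: [0.5061, 0.119, 0.0694]
tool_rot: [-3.142, -0.0, -0.004]
force: [-0.7, 0.2, -0.1]
grip_width: 0.0088
finger_force: 0.0
t 3.9 p [0.5061 0.119  0.0694] rot [-3.142 -0.    -0.004] q [-0.74  0.64  0.56  2.01 -0.56  0.64 -1.39] F [-0.7  0.2 -0.1] w 0.0088 ff 0.0
```

```bash
python3 - <<'E'
from h import *
f=bot.grab_frame("scene"); save(f,"s2"); g=bot.grab_frame("top"); save(g,"t2")
a=cv2.resize(f["img"][140:220,275:335,::-1],None,fx=7,fy=7,interpolation=2); b=cv2.resize(g["img"][150:230,190:245,::-1],None,fx=7,fy=7,interpolation=2)
cv2.imwrite("pics/s2c.png",np.hstack([a,b]))
E
```

```text
(no output)
```

View pics/s2c.png

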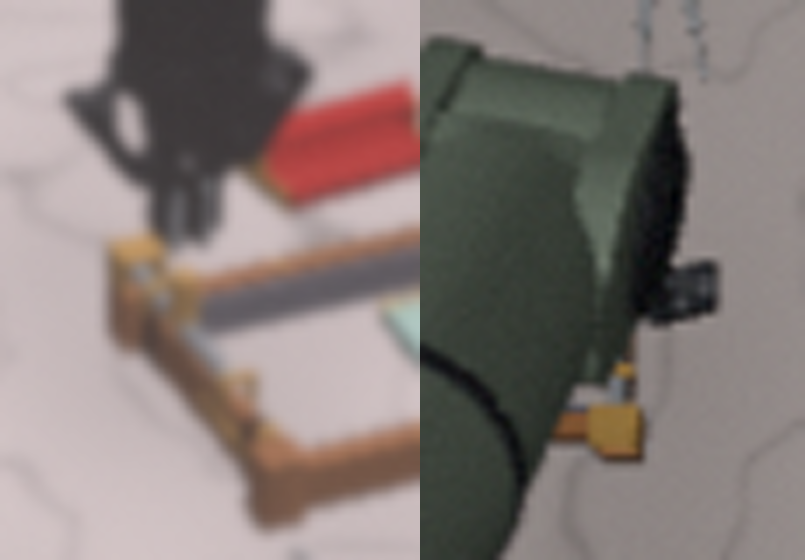

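```bash
python3 - <<'E'
from h import *
np.set_printoptions(precision=4,suppress=True)
f=load("s2"); P=lambda cu,cv:((cu+.5)/7-.5+275,(cv+.5)/7-.5+140)
for n,cu,cv in [("tipL",170,230),("tipR",203,230),("fing",185,215),("knobA",185,290),("knobB",240,385),("post",137,250),("body",185,80),("hpost",270,450)]:
    u,v=P(cu,cv); print(n,np.round((u,v),1),at_d(f,u,v))
g=load("t2"); u,v=(690-420)/7+190,290/7+150
print(at_d(g,u,v)); 
for n in("scene0","s2"):
    k=load(n); print(k["rvec"],k["tvec"])
E
```

```text
tipL [298.9 172.4] [0.5145 0.1072 0.1035]
tipR [303.6 172.4] [0.5192 0.1232 0.1024]
fing [301.  170.3] [0.517  0.114  0.1122]
knobA [301. 181.] [0.5233 0.1124 0.0717]
knobB [308.9 194.6] [0.5196 0.1483 0.0015]
post [294.1 175.3] [0.4549 0.1178 0.0541]
body [301. 151.] [0.526  0.1065 0.1957]
hpost [313.1 203.9] [0.6264 0.11   0.0418]
[0.5002 0.0694 0.1896]
[ 1.8581  1.2655 -0.6981] [-0.1337 -0.2041  2.09  ]
[ 1.8581  1.2655 -0.6981] [-0.1337 -0.2041  2.09  ]
```

The pinch missed the knob. The reported tip height is about 0.052, but depth in this view puts the tips (crop 185,245) at about z 0.093. I'll open, go lower in steps, and watch the force.

```bash
python3 -m inch '[[0,0,0,0,0,0,0.5],[0,0,0,0,0,0,0.5],[0,0,0,0,0,0,0.5],[0,0,0.05,0,0,0,0.5],[0,0,0.1,0,0,0,0.5],[0,0,0.15,0,0,0,0.5],[0,0,0.15,0,0,0,0.2],[0,0,0.15,0,0,0,0.1],[0,0,0.15,0,0,0,0.1],[0,0,0.15,0,0,0,0.1],[0,0,0.15,0,0,0,0.1]]' 30;python3 to.py; python3 - <<'E'
from h import *
f=bot.grab_frame("scene"); save(f,"s3"); g=bot.grab_frame("top"); save(g,"t3")
np.set_printoptions(precision=4,suppress=True)
# dark gripper pixels: 3D points lowest
for k in (f,):
    P=[]
    for v in range(140,200):
        for u in range(285,320):
            if k["img"][v,u].sum()<230: P.append(at_d(k,u,v))
    P=np.array(P); P=P[(abs(P[:,0]-.51)<.06)&(abs(P[:,1]-.12)<.06)]; i=np.argsort(P[:,2])[:12]; print(P[i])
E
```

```text
clock: 5.38
position: [0.506, 0.1188, 0.0393]
tool_rot: [3.141, -0.0, -0.004]
force: [-0.1, -4.2, -4.9]
grip_width: 0.0143
finger_force: 29.3
t 5.38 p [0.506  0.1188 0.0393] rot [ 3.141 -0.    -0.004] q [-0.71  0.69  0.51  2.02 -0.6   0.58 -1.36] F [-0.1 -4.2 -4.9] w 0.0143 ff 29.3
[[0.4829 0.1135 0.0164]
 [0.4893 0.1105 0.0168]
 [0.4809 0.1103 0.0204]
 [0.4908 0.1137 0.0213]
 [0.5006 0.1091 0.0242]
 [0.4891 0.1144 0.0245]
 [0.4899 0.11   0.026 ]
 [0.4897 0.1099 0.0303]
 [0.5141 0.0971 0.0784]
 [0.5183 0.099  0.0804]
 [0.5138 0.1011 0.0814]
 [0.5108 0.1258 0.082 ]]
```

```bash
python3 - <<'E'
from h import *
f=load("s3"); crop(f,275,140,335,220,7,"s3c")
E
```

```text
(no output)
```

View pics/s3c.png

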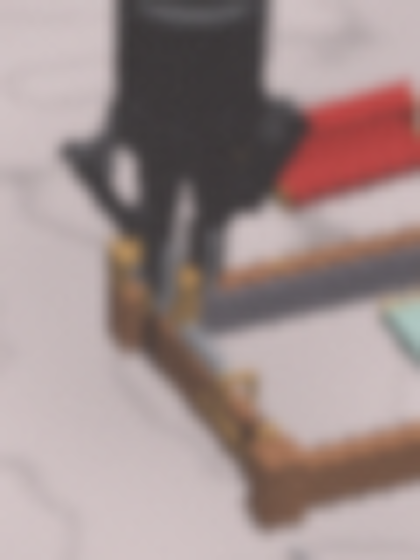

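```bash
python3 - <<'E'
from h import *
np.set_printoptions(precision=4,suppress=True)
f=load("s3"); P=lambda cu,cv:((cu+.5)/7-.5+275,(cv+.5)/7-.5+140)
for n,cu,cv in [("fL",155,220),("fL",157,245),("fL",160,265),("fL",160,280),("fL",160,295),("fR",210,230),("fR",210,250),("fR",212,265),("fR",212,275),("knob",189,275),("knob",189,285),("knob",189,300),("knob",189,312),("post",125,250)]:
    u,v=P(cu,cv); print(n,np.round((u,v),1),at_d(f,u,v),f["img"][int(round(v)),int(round(u))])
g=load("t3"); print(at_d(g,217.3,195))
K,d,R,t=cam(f)
for p in [(.506,.119,.022),(.506,.119,.067),(.506,.119,.075),(.506,.119,.047)]: print(p,cv2.projectPoints(np.array([p]),f["rvec"],f["tvec"],K,d)[0].ravel())
E
```

```text
fL [296.7 171. ] [0.5215 0.0953 0.1163] [65 61 62]
fL [297.  174.6] [0.5154 0.0998 0.097 ] [71 67 68]
fL [297.4 177.4] [0.5153 0.1019 0.0845] [74 71 73]
fL [297.4 179.6] [0.5156 0.102  0.0757] [80 75 76]
fL [297.4 181.7] [0.5058 0.1072 0.0594] [98 90 88]
fR [304.6 172.4] [0.519  0.1272 0.1013] [77 72 75]
fR [304.6 175.3] [0.5184 0.128  0.0888] [92 89 92]
fR [304.9 177.4] [0.5215 0.1279 0.0818] [91 87 89]
fR [304.9 178.9] [0.5152 0.1314 0.0711] [104  93  91]
knob [301.6 178.9] [0.511  0.1206 0.0713] [151 119  84]
knob [301.6 180.3] [0.5177 0.1174 0.07  ] [147 116  83]
knob [301.6 182.4] [0.5205 0.1164 0.0629] [129 105  80]
knob [301.6 184.1] [0.5178 0.118  0.0535] [130 107  84]
post [292.4 175.3] [0.4528 0.1119 0.0543] [173 138  97]
[0.4444 0.0803 0.4532]
(0.506, 0.119, 0.022) [300.1191 189.6918]
(0.506, 0.119, 0.067) [300.5326 179.26  ]
(0.506, 0.119, 0.075) [300.6076 177.373 ]
(0.506, 0.119, 0.047) [300.3471 183.9342]
```

Depths show the fingers (crop (160,270) and (212,265)) straddling the brass knob at (189,285), with the tips at about z 0.066. So the reported TCP z reads about 43 mm low against the cameras. I'll take a slightly deeper grip and draw the bolt.

```bash
python3 -m inch '[[0,0,0,0,0,0,0.4],[0,0,0,0,0,0,0.4],[0,0,0.05,0,0,0,0.4],[0,0,0.05,0,0,0,0.1],[0,0,0.05,0,0,0,0.1],[0,0,0.05,0,0,0,0.1],[0,0,0.05,0,0,0,0.1],[0.03,0,0.05,0,0,0,0.1],[0.06,0,0.05,0,0,0,0.1],[0.1,0,0.05,0,0,0,0.1],[0.14,0,0.05,0,0,0,0.1],[0.17,0,0.05,0,0,0,0.1],[0.185,0,0.05,0,0,0,0.1],[0.185,0,0.05,0,0,0,0.1]]' 30;python3 to.py
```

```text
clock: 7.22
position: [0.5434, 0.1188, 0.0292]
tool_rot: [3.141, -0.0, -0.004]
force: [2.4, -3.4, -16.3]
grip_width: 0.0151
finger_force: 29.4
t 7.22 p [0.5434 0.1188 0.0292] rot [ 3.141 -0.    -0.004] q [-0.67  0.75  0.5   1.93 -0.6   0.62 -1.35] F [  2.4  -3.4 -16.3] w 0.0151 ff 29.4
```

```bash
python3 -m inch '[[0.005,0.054,0,0,0,-0.11,0.1],[0.019,0.107,0,0,0,-0.22,0.1],[0.042,0.157,0,0,0,-0.33,0.1],[0.073,0.201,0,0,0,-0.44,0.1],[0.112,0.24,0,0,0,-0.55,0.1],[0.157,0.271,0,0,0,-0.66,0.1],[0.206,0.294,0,0,0,-0.77,0.1],[0.259,0.308,0,0,0,-0.88,0.1],[0.313,0.313,0,0,0,-1,0.1],[0.34,0.311,0,0,0,-1,0.1],[0.373,0.307,0,0,0,-1,0.1],[0.373,0.307,0,0,0,-1,0.1],[0.373,0.307,0,0,0,-1,0.1]]' 30;python3 to.py; python3 - <<'E'
from h import *
f=bot.grab_frame("scene"); save(f,"s4"); g=bot.grab_frame("top"); save(g,"t4")
a=cv2.resize(f["img"][140:220,260:340,::-1],None,fx=6,fy=6,interpolation=2); b=cv2.resize(g["img"][150:230,190:240,::-1],None,fx=6,fy=6,interpolation=2)
cv2.imwrite("pics/s4c.png",np.hstack([a,b]))
E
```

```text
clock: 8.85
position: [0.6172, 0.0561, 0.0293]
tool_rot: [-3.141, 0.001, 1.566]
force: [-1.1, -5.6, -12.2]
grip_width: 0.0142
finger_force: 30.2
t 8.85 p [0.6172 0.0561 0.0293] rot [-3.141e+00  1.000e-03  1.566e+00] q [-0.25  0.75  0.09  1.74 -0.1   0.66 -0.11] F [ -1.1  -5.6 -12.2] w 0.0142 ff 30.2
```

View pics/s4c.png

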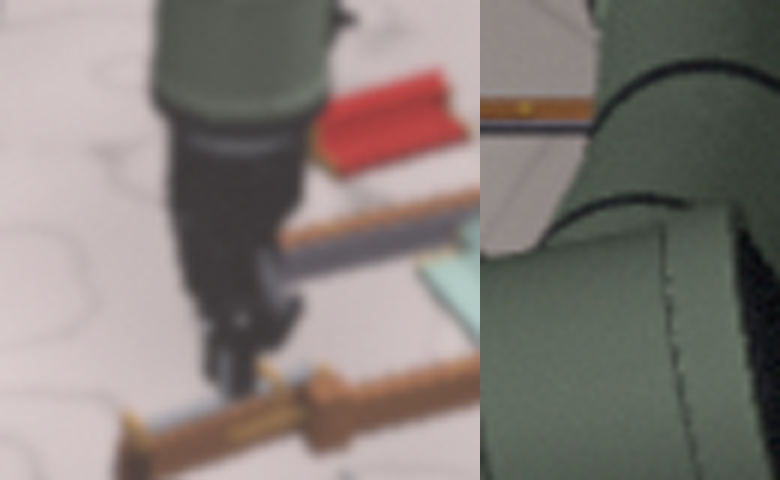

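The gate (crop (120–310, 390–450)) now runs along -y from the hinge post, and the knob position gives about 1.74 rad. I'll release, rise, and go over the nearer piece, prism2.

```bash
python3 -m inch '[[0,0,0,0,0,0,0.4],[0,0,0,0,0,0,0.4],[0,0,0,0,0,0,0.4],[0,0,-0.15,0,0,0,0.5],[0,0,-0.35,0,0,0,0.5],[0,0,-0.35,0,0,0,0.5]]' 30;python3 to.py .539,.280,.10,0 .539,.280,.10,-0.02
```

```text
clock: 9.7
position: [0.6192, 0.0574, 0.1024]
tool_rot: [3.137, -0.001, 1.567]
force: [0.3, 0.8, -0.7]
grip_width: 0.043
finger_force: 0.0
.539,.280,.10,0 -> [ 1.111 -0.406  0.011] [ 0.002 -0.003  0.997]
.539,.280,.10,-0.02 -> [ 1.111 -0.406  0.011] [ 0.002 -0.003  1.01 ]
t 9.7 p [0.6192 0.0574 0.1024] rot [ 3.137e+00 -1.000e-03  1.567e+00] q [-0.26  0.64  0.11  1.71 -0.09  0.79 -0.12] F [ 0.3  0.8 -0.7] w 0.043 ff 0.0
```

```bash
python3 -m inch '[[0.2,-0.07,0,0,0,0.1,0.5],[0.4,-0.14,0,0,0,0.21,0.5],[0.6,-0.21,0,0,0,0.32,0.5],[0.8,-0.28,0,0,0,0.43,0.5],[1,-0.4,0,0,0,0.54,0.5],[1,-0.4,0,0,0,0.65,0.5],[1,-0.4,0,0,0,0.76,0.5],[1,-0.4,0,0,0,0.87,0.5],[1,-0.4,0,0,0,1,0.5],[1,-0.4,0,0,0,1,0.5],[1,-0.4,0,0,0,1,0.5]]' 30; python3 - <<'E'
from h import *
g=bot.grab_frame("top"); save(g,"t5"); f=bot.grab_frame("scene"); save(f,"s5")
a=cv2.resize(f["img"][120:220,270:390,::-1],None,fx=4,fy=4,interpolation=2); b=cv2.resize(g["img"][150:250,180:260,::-1],None,fx=4,fy=4,interpolation=2)
cv2.imwrite("pics/s5c.png",np.hstack([a,b]))
E
python3 to.py .539,.280,.06,-0.01
```

```text
clock: 11.08
position: [0.5381, 0.2575, 0.099]
tool_rot: [3.141, 0.0, 0.0]
force: [-0.2, -0.4, 0.2]
grip_width: 0.0428
finger_force: 0.0
.539,.280,.06,-0.01 -> [ 0.004 -0.113  0.196] [-0.     0.     0.006]
t 11.18 p [0.5382 0.2574 0.0992] rot [-3.142e+00  0.000e+00 -1.000e-03] q [-0.91  0.68  0.54  1.79 -0.47  0.8  -1.7 ] F [-0.2 -0.2 -0.2] w 0.0429 ff 0.0
```

View pics/s5c.png

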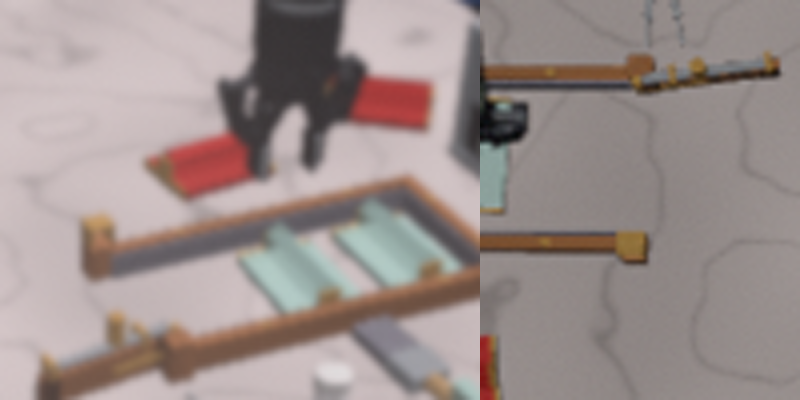

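The gate is open, running from (640,85) to (775,65) in the top crop, and both pieces are still in place. The gripper hangs above the pen, so I'll centre it on prism2 and descend in steps.

```bash
python3 -m inch '[[0.005,-0.06,0.1,0,0,0,0.55],[0.005,-0.113,0.2,0,0,0,0.55],[0.005,-0.113,0.3,0,0,0,0.55],[0.005,-0.113,0.4,0,0,0,0.55],[0.005,-0.113,0.45,0,0,0,0.55],[0.005,-0.113,0.45,0,0,0,0.55]]' 30; python3 - <<'E'
from h import *
f=bot.grab_frame("scene"); save(f,"s6")
np.set_printoptions(precision=4,suppress=True)
P=[]
for v in range(120,200):
    for u in range(290,380):
        if f["img"][v,u].sum()<260:
            p=at_d(f,u,v)
            if abs(p[0]-.545)<.03 and abs(p[1]-.28)<.06 and p[2]<.12: P.append(p)
P=np.array(P); print(P[np.argsort(P[:,2])[:10]])
crop(f,300,130,380,210,6,"s6c")
E
python3 to.py
```

```text
clock: 11.92
position: [0.5392, 0.2795, 0.0087]
tool_rot: [3.141, 0.001, -0.004]
force: [0.2, -0.7, 0.4]
grip_width: 0.0469
finger_force: 0.0
[[0.5388 0.3037 0.0375]
 [0.5471 0.3024 0.0428]
 [0.5416 0.3014 0.0441]
 [0.5443 0.2463 0.0465]
 [0.5433 0.2428 0.0468]
 [0.5471 0.2488 0.0476]
 [0.5498 0.3044 0.0483]
 [0.5326 0.2445 0.0485]
 [0.5488 0.3008 0.0485]
 [0.5353 0.3004 0.0493]]
t 11.97 p [0.5395 0.2797 0.0094] rot [ 3.141 -0.    -0.004] q [-0.87  0.82  0.45  1.79 -0.55  0.66 -1.68] F [0.1 0.2 0. ] w 0.047 ff 0.0
```

View pics/s6c.png

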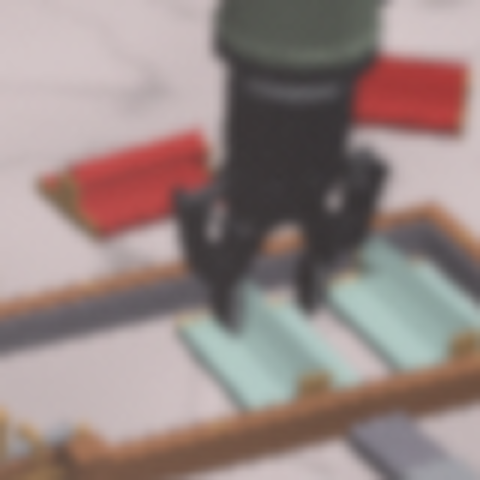

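The fingers straddle prism2's ridge (tips at crop (230,325) and (308,305), about z 0.038). I'll lower 18 mm more and close.

```bash
python3 -m inch '[[0,0,0.04,0,0,0,0.55],[0,0,0.07,0,0,0,0.55],[0,0,0.09,0,0,0,0.5],[0,0,0.09,0,0,0,0.2],[0,0,0.09,0,0,0,0.2],[0,0,0.09,0,0,0,0.2],[0,0,0.09,0,0,0,0.2],[0,0,0.09,0,0,0,0.2]]' 35; python3 to.py .535,.280,-.009,0
```

```text
clock: 12.98
position: [0.5393, 0.28, -0.0087]
tool_rot: [3.142, 0.0, -0.004]
force: [-0.8, -1.0, -0.9]
grip_width: 0.0211
finger_force: 35.2
.535,.280,-.009,0 -> [-0.021  0.     0.002] [ 0.     0.    -0.003]
t 12.97 p [ 0.5393  0.28   -0.0087] rot [ 3.142  0.    -0.004] q [-0.86  0.85  0.43  1.79 -0.57  0.63 -1.67] F [-0.8 -1.  -0.9] w 0.0211 ff 35.2
```

```bash
python3 -m inch '[[-0.005,0.05,0,0,0,0,0.2],[-0.01,0.13,0,0,0,0,0.2],[-0.02,0.22,0,0,0,0,0.2],[-0.02,0.32,0,0,0,0,0.2],[-0.02,0.42,0,0,0,0,0.2],[-0.02,0.52,0,0,0,0,0.2],[-0.02,0.62,0,0,0,0,0.2],[-0.02,0.72,0,0,0,0,0.2],[-0.02,0.82,0,0,0,0,0.2],[-0.02,0.9,0,0,0,0,0.2],[-0.02,0.96,0,0,0,0,0.2],[-0.02,1,0,0,0,0,0.2],[-0.02,1,0,0,0,0,0.2]]' 45; python3 to.py .463,-.10,-.009,0; python3 - <<'E'
from h import *
f=bot.grab_frame("scene"); save(f,"s7"); crop(f,210,120,370,220,4,"s7c")
g=bot.grab_frame("top"); save(g,"t7")
E
```

```text
clock: 14.6
position: [0.5346, 0.0792, -0.0087]
tool_rot: [3.141, -0.0, -0.005]
force: [0.6, -2.2, 2.4]
grip_width: 0.0208
finger_force: 44.7
.463,-.10,-.009,0 -> [-0.354  0.898  0.002] [ 0.    -0.    -0.003]
t 14.6 p [ 0.5346  0.0792 -0.0087] rot [ 3.141 -0.    -0.005] q [-0.51  0.77  0.36  1.97 -0.54  0.5  -1.34] F [ 0.6 -2.2  2.4] w 0.0208 ff 44.7
```

View pics/s7c.png

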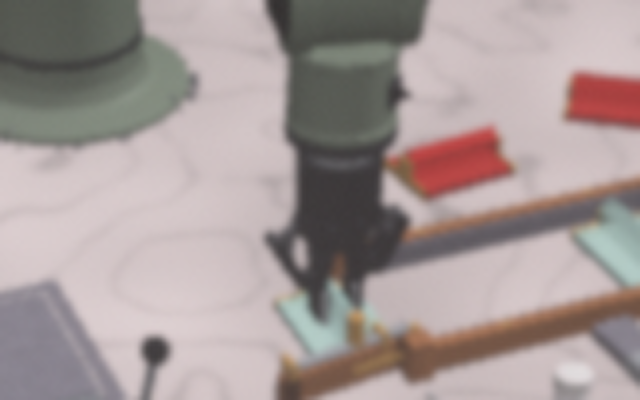

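The piece is held at crop (330,310), past the gate. I'll slide on towards the mat.

```bash
python3 -m inch '[[0,0.05,0,0,0,0,0.2],[-0.02,0.13,0,0,0,0,0.2],[-0.06,0.23,0,0,0,0,0.2],[-0.12,0.33,0,0,0,0,0.2],[-0.19,0.43,0,0,0,0,0.2],[-0.26,0.53,0,0,0,0,0.2],[-0.31,0.63,0,0,0,0,0.2],[-0.34,0.7,0,0,0,0,0.2],[-0.355,0.76,0,0,0,0,0.2],[-0.355,0.8,0,0,0,0,0.2]]' 45; python3 to.py .463,-.2,-.0065,0 .463,-.365,-.0065,0; 
```

```text
clock: 15.95
position: [0.4628, -0.0801, -0.0087]
tool_rot: [-3.141, 0.0, -0.004]
force: [-0.4, 2.4, 2.8]
grip_width: 0.0207
finger_force: 44.7
.463,-.2,-.0065,0 -> [ 0.003  0.6   -0.011] [-0.     0.    -0.003]
.463,-.365,-.0065,0 -> [ 0.007  1.425 -0.011] [-0.     0.    -0.003]
t 15.95 p [ 0.4628 -0.0801 -0.0087] rot [-3.141  0.    -0.004] q [-0.16  0.69  0.27  2.15 -0.51  0.36 -1.04] F [-0.4  2.4  2.8] w 0.0207 ff 44.7
```

```bash
python3 - <<'E'
from h import *
np.set_printoptions(precision=4,suppress=True)
for n in("scene","top"):
    f=bot.grab_frame(n); save(f,"x8"+n); d=f["img"].astype(int)
    m=((d[...,1]-d[...,0]>14)&(d[...,1]>110)&(d[...,2]>d[...,0])).astype(np.uint8)
    N,L,S,C=cv2.connectedComponentsWithStats(m)
    for i in range(1,N):
        if S[i,4]>25:
            vs,us=np.nonzero(L==i); P=np.array([at_d(f,u,v) for u,v in zip(us,vs)]); print(n,S[i],C[i].round(1),P.min(0),P.max(0),np.median(P,0))
E
```

```text
scene [355 172  25  19 250] [367.  181.2] [ 0.4907 -0.5193 -0.0051] [1.7832 0.435  0.989 ] [0.5457 0.3728 0.0139]
scene [233 189  25  20 216] [244.1 199.6] [ 0.4225 -0.5193  0.004 ] [ 1.7832 -0.0456  0.989 ] [ 0.4843 -0.0922  0.0124]
scene [487 188  18  13  72] [495.9 193.8] [ 0.0136  0.5924 -0.7071] [0.9284 1.7017 0.1305] [0.8939 0.6021 0.1252]
scene [474 192  17  14  66] [482.9 198.5] [0.86   0.5413 0.0905] [0.9283 0.6028 0.1308] [0.8992 0.548  0.1255]
scene [445 200  16  12  48] [452.3 205.3] [0.8649 0.432  0.1213] [0.9262 0.449  0.1308] [0.8955 0.4373 0.1265]
scene [430 203  17  14  63] [438.5 209.9] [0.8622 0.3778 0.084 ] [0.9265 0.4377 0.129 ] [0.8965 0.3863 0.126 ]
scene [385 215  15  14  57] [391.8 222.1] [0.8599 0.2172 0.1211] [0.927  0.2319 0.1302] [0.8997 0.2241 0.1264]
top [91 85  4 16 44] [92.9 92.6] [ 0.2222 -0.0601  0.1168] [0.9221 0.6132 1.8077] [0.8874 0.6048 0.1289]
top [105  85   4  16  47] [106.4  92.3] [0.8556 0.5445 0.1178] [0.921  0.5573 0.1356] [0.8894 0.5506 0.1285]
top [132  84   4  17  49] [133.6  92.1] [ 0.2222 -0.0601  0.1218] [0.9205 0.4491 1.8077] [0.8873 0.443  0.129 ]
top [146  84   4  16  49] [147.4  91.6] [0.857  0.3831 0.1169] [0.9192 0.3975 0.1373] [0.8909 0.3896 0.1281]
top [174  84   4  16  46] [175.7  92. ] [0.8555 0.276  0.1191] [0.9187 0.2882 0.1326] [0.8846 0.2813 0.1282]
top [189  84   4  16  47] [190.1  91.7] [0.8563 0.2217 0.1165] [0.916  0.2332 0.1442] [0.8846 0.2268 0.1281]
top [140 175  20  27 451] [149.7 188.5] [ 0.4897  0.3486 -0.0017] [0.5864 0.4253 0.0468] [0.5382 0.3822 0.0159]
```

```bash
python3 -m inch '[[0,0.04,-0.005,0,0,0,0.2],[0,0.1,-0.012,0,0,0,0.2],[0,0.18,-0.013,0,0,0,0.2],[0,0.27,-0.013,0,0,0,0.2],[0,0.36,-0.013,0,0,0,0.2],[0,0.46,-0.013,0,0,0,0.2],[0,0.56,-0.013,0,0,0,0.2],[0,0.66,-0.013,0,0,0,0.2],[0,0.76,-0.013,0,0,0,0.2],[0,0.86,-0.013,0,0,0,0.2],[0,0.94,-0.013,0,0,0,0.2],[0,1,-0.013,0,0,0,0.2],[0,1,-0.013,0,0,0,0.2]]' 45; python3 to.py .463,-.365,-.0065,0 .463,-.365,-.0075,0
```

```text
clock: 17.68
position: [0.4619, -0.2805, -0.0061]
tool_rot: [3.141, -0.0, -0.005]
force: [-1.0, -0.7, -3.6]
grip_width: 0.0209
finger_force: 44.2
.463,-.365,-.0065,0 -> [0.008 0.423 0.002] [ 0.    -0.    -0.003]
.463,-.365,-.0075,0 -> [0.008 0.423 0.007] [ 0.    -0.    -0.003]
t 17.68 p [ 0.4619 -0.2805 -0.0061] rot [ 3.141 -0.    -0.005] q [ 0.24  0.74  0.28  1.97 -0.41  0.48 -0.76] F [-1.  -0.7 -3.6] w 0.0209 ff 44.2
```

```bash
python3 -m inch '[[0,0.06,0,0,0,0,0.2],[0.005,0.14,0,0,0,0,0.2],[0.005,0.23,0,0,0,0,0.2],[0.005,0.32,0,0,0,0,0.2],[0.005,0.39,0,0,0,0,0.2],[0.005,0.42,0.002,0,0,0,0.2],[0.005,0.42,0.005,0,0,0,0.2],[0.005,0.42,0.005,0,0,0,0.55],[0.005,0.42,0.005,0,0,0,0.55],[0.005,0.42,0.005,0,0,0,0.55],[0.005,0.42,-0.15,0,0,0,0.55],[0.005,0.42,-0.4,0,0,0,0.55],[0.005,0.42,-0.5,0,0,0,0.55],[0.005,0.42,-0.5,0,0,0,0.55]]' 45; cat > pz.py <<'E'
from h import *
np.set_printoptions(precision=4,suppress=True)
for n in("scene","top"):
    f=bot.grab_frame(n); save(f,"last"+n); d=f["img"].astype(int)
    m=((d[...,1]-d[...,0]>14)&(d[...,1]>105)&(d[...,2]>d[...,0])).astype(np.uint8); m[:150]=0 
    N,L,S,C=cv2.connectedComponentsWithStats(m)
    for i in range(1,N):
        if S[i,4]>40:
            vs,us=np.nonzero(L==i); P=np.array([at_d(f,u,v) for u,v in zip(us,vs)]); P=P[(P[:,2]<.05)&(P[:,2]>-.01)]
            if len(P)<20 or P[:,0].mean()>.8: continue
            print(n,S[i,4],"bbox c",((np.percentile(P,1,0)+np.percentile(P,99,0))/2)[:2],"med",np.median(P,0),"rect",[np.round(q,3) for q in cv2.minAreaRect(P[:,:2].astype(np.float32)*1000)])
E
python3 pz.py; python3 to.py
```

```text
clock: 19.42
position: [0.4636, -0.3639, 0.0953]
tool_rot: [3.14, -0.002, -0.004]
force: [0.8, -0.4, -0.8]
grip_width: 0.0466
finger_force: 0.0
scene 254 bbox c [0.5443 0.387 ] med [0.5448 0.3731 0.0137] rect [array([544.871, 390.114]), array([92.457, 96.097]), np.float64(88.974)]
scene 350 bbox c [ 0.4715 -0.3659] med [ 0.4715 -0.3694  0.0138] rect [array([ 472.846, -366.192]), array([ 73.744, 100.092]), np.float64(89.165)]
top 460 bbox c [0.5379 0.3866] med [0.5375 0.3818 0.0157] rect [array([538.609, 386.785]), array([74.462, 97.624]), np.float64(89.521)]
t 19.52 p [ 0.4627 -0.3633  0.0934] rot [-3.141  0.    -0.004] q [ 0.32  0.64  0.36  1.81 -0.32  0.75 -0.73] F [-0.9  1.2 -0.6] w 0.0468 ff 0.0
```

```bash
python3 -m inch '[[0.03,-0.33,0,0,0,0,0.55],[0.05,-0.66,0,0,0,0,0.55],[0.09,-1,0,0,0,0,0.55]]' 45 >/dev/null; python3 -m inch '[[0.03,-0.33,0,0,0,0,0.55],[0.05,-0.66,0,0,0,0,0.55],[0.09,-1,0,0,0,0,0.55]]' >/dev/null; python3 -m inch '[[0.03,-0.33,0,0,0,0,0.55],[0.05,-0.66,0,0,0,0,0.55],[0.09,-1,0,0,0,0,0.55]]' ;  python3 -m inch '[[0.03,-0.3,0,0,0,0,0.55],[0.07,-0.6,0,0,0,0,0.55],[0.1,-0.73,0,0,0,-0.01,0.55],[0.1,-0.73,0,0,0,-0.01,0.55],[0.1,-0.73,0,0,0,-0.01,0.55]]'; python3 to.py .538,.384,.009,.01
```

```text
clock: 20.65
position: [0.5137, 0.1982, 0.0928]
tool_rot: [3.141, 0.001, -0.004]
force: [1.6, -0.4, 0.4]
grip_width: 0.0464
finger_force: 0.0
clock: 21.28
position: [0.5348, 0.3409, 0.093]
tool_rot: [3.14, 0.001, 0.011]
force: [0.6, -0.5, -0.1]
grip_width: 0.0472
finger_force: 0.0
.538,.384,.009,.01 -> [ 0.019 -0.216  0.42 ] [0.001 0.001 0.   ]
t 21.27 p [0.5348 0.3409 0.093 ] rot [3.14e+00 1.00e-03 1.10e-02] q [-0.93  0.72  0.42  1.68 -0.37  0.82 -1.91] F [ 0.6 -0.5 -0.1] w 0.0472 ff 0.0
```

```bash
python3 -m inch '[[0.015,-0.12,0,0,0,0,0.55],[0.015,-0.216,0.05,0,0,0,0.55],[0.015,-0.216,0.15,0,0,0,0.55],[0.015,-0.216,0.27,0,0,0,0.55],[0.015,-0.216,0.37,0,0,0,0.55],[0.015,-0.216,0.37,0,0,0,0.55]]'; python3 pz.py; python3 to.py .538,.384,-.009,.01
```

```text
clock: 22.02
position: [0.5368, 0.3841, 0.0179]
tool_rot: [3.139, 0.002, 0.011]
force: [0.2, 1.0, 1.1]
grip_width: 0.0466
finger_force: 0.0
scene 226 bbox c [0.5444 0.3829] med [0.5497 0.3722 0.0123] rect [array([542.144, 388.204]), array([88.684, 98.351]), np.float64(89.405)]
scene 347 bbox c [ 0.4722 -0.3659] med [ 0.4722 -0.3691  0.0138] rect [array([ 472.611, -365.932]), array([ 73.426, 101.722]), np.float64(89.573)]
top 205 bbox c [0.5124 0.3839] med [0.5113 0.3801 0.0169] rect [array([511.28 , 383.137]), array([45.965, 70.896]), np.float64(6.362)]
top 502 bbox c [ 0.4663 -0.362 ] med [ 0.4666 -0.358   0.0161] rect [array([ 467.562, -361.783]), array([73.063, 99.488]), np.float64(88.844)]
.538,.384,-.009,.01 -> [0.    0.005 0.145] [ 0.    -0.     0.001]
t 22.12 p [0.5379 0.3851 0.0201] rot [ 3.141 -0.     0.011] q [-0.95  0.85  0.38  1.63 -0.42  0.74 -1.93] F [0.8 0.8 0.6] w 0.0467 ff 0.0
```

Prism2 is on the mat at (0.467,-0.362). Now I'll grip prism1.

```bash
python3 -m inch '[[0,0,0.05,0,0,0,0.55],[0,0,0.1,0,0,0,0.55],[0,0,0.14,0,0,0,0.5],[0,0,0.14,0,0,0,0.2],[0,0,0.14,0,0,0,0.2],[0,0,0.14,0,0,0,0.2],[0,0,0.14,0,0,0,0.2],[0,0,0.14,0,0,0,0.2]]' 45; python3 to.py .535,.384,-.009,0
```

```text
clock: 23.12
position: [0.5375, 0.3855, -0.0081]
tool_rot: [-3.142, 0.0, 0.012]
force: [0.0, 0.7, -2.6]
grip_width: 0.0209
finger_force: 44.4
.535,.384,-.009,0 -> [-0.013  0.007  0.005] [-0.     0.     0.007]
t 23.12 p [ 0.5375  0.3855 -0.0081] rot [-3.142  0.     0.012] q [-0.93  0.89  0.36  1.64 -0.44  0.7  -1.92] F [ 0.   0.7 -2.6] w 0.0209 ff 44.4
```

```bash
python3 -m inch '[[-0.005,0.05,0,0,0,0,0.2],[-0.01,0.13,0,0,0,0.005,0.2],[-0.012,0.22,0,0,0,0.01,0.2],[-0.012,0.32,0,0,0,0.01,0.2],[-0.012,0.42,0,0,0,0.01,0.2],[-0.012,0.52,0,0,0,0.01,0.2],[-0.012,0.62,0,0,0,0.01,0.2],[-0.012,0.72,0,0,0,0.01,0.2],[-0.012,0.82,0,0,0,0.01,0.2],[-0.012,0.9,0,0,0,0.01,0.2],[-0.012,0.96,0,0,0,0.01,0.2],[-0.012,1,0,0,0,0.01,0.2],[-0.012,1,0,0,0,0.01,0.2]]' 45; python3 to.py .535,-.005,-.008,0; python3 pz.py
```

```text
clock: 24.75
position: [0.5376, 0.1851, -0.0081]
tool_rot: [3.142, 0.0, -0.004]
force: [0.7, 0.7, -2.1]
grip_width: 0.0204
finger_force: 44.4
.535,-.005,-.008,0 -> [-0.009  0.951 -0.   ] [ 0.     0.    -0.003]
t 24.75 p [ 0.5376  0.1851 -0.0081] rot [ 3.142  0.    -0.004] q [-0.64  0.78  0.3   1.9  -0.42  0.53 -1.64] F [ 0.7  0.7 -2.1] w 0.0204 ff 44.4
scene 197 bbox c [0.5445 0.1827] med [0.5583 0.1717 0.0121] rect [array([543.451, 180.167]), array([97.252, 75.405]), np.float64(6.25)]
scene 347 bbox c [ 0.4718 -0.3659] med [ 0.4738 -0.3691  0.0136] rect [array([ 472.741, -365.78 ]), array([ 73.376, 101.146]), np.float64(88.77)]
top 124 bbox c [0.5104 0.176 ] med [0.5064 0.1738 0.0187] rect [array([510.159, 176.735]), array([41.749, 47.376]), np.float64(2.444)]
top 506 bbox c [ 0.4661 -0.3612] med [ 0.4665 -0.3576  0.0164] rect [array([ 467.072, -361.54 ]), array([73.677, 98.546]), np.float64(88.631)]
```

```bash
python3 -m inch '[[-0.005,0.05,0,0,0,0,0.2],[-0.01,0.13,0,0,0,0,0.2],[-0.012,0.22,0,0,0,0,0.2],[-0.012,0.32,0,0,0,0,0.2],[-0.012,0.42,0,0,0,0,0.2],[-0.012,0.52,0,0,0,0,0.2],[-0.012,0.62,0,0,0,0,0.2],[-0.012,0.72,0,0,0,0,0.2],[-0.04,0.82,0,0,0,0,0.2],[-0.08,0.9,0,0,0,0,0.2],[-0.12,0.96,0,0,0,0,0.2],[-0.14,1,0,0,0,0,0.2],[-0.14,1,0,0,0,0,0.2]]' 45; python3 to.py .463,-.08,-.008,0
```

```text
clock: 26.48
position: [0.5086, -0.0148, -0.008]
tool_rot: [-3.142, -0.0, -0.005]
force: [0.4, 0.8, -2.7]
grip_width: 0.0212
finger_force: 44.4
.463,-.08,-.008,0 -> [-0.226  0.327 -0.   ] [-0.    -0.    -0.003]
t 26.48 p [ 0.5086 -0.0148 -0.008 ] rot [-3.142 -0.    -0.005] q [-0.26  0.71  0.23  2.05 -0.37  0.42 -1.31] F [ 0.4  0.8 -2.7] w 0.0212 ff 44.4
```

```bash
python3 -m inch '[[-0.04,0.05,0,0,0,0,0.2],[-0.1,0.12,0,0,0,0,0.2],[-0.16,0.2,0,0,0,0,0.2],[-0.21,0.28,0,0,0,0,0.2],[-0.228,0.34,-0.003,0,0,0,0.2],[-0.228,0.4,-0.01,0,0,0,0.2],[-0.228,0.46,-0.013,0,0,0,0.2],[-0.228,0.54,-0.013,0,0,0,0.2],[-0.228,0.63,-0.013,0,0,0,0.2],[-0.228,0.72,-0.013,0,0,0,0.2],[-0.228,0.81,-0.013,0,0,0,0.2],[-0.228,0.9,-0.013,0,0,0,0.2],[-0.228,0.96,-0.013,0,0,0,0.2],[-0.228,1,-0.013,0,0,0,0.2],[-0.228,1,-0.011,0,0,0,0.2]]' 45; python3 to.py; python3 pz.py
```

```text
clock: 28.35
position: [0.4623, -0.2146, -0.0059]
tool_rot: [3.142, 0.0, -0.005]
force: [-0.7, 0.4, -3.5]
grip_width: 0.0208
finger_force: 44.5
t 28.35 p [ 0.4623 -0.2146 -0.0059] rot [ 3.142  0.    -0.005] q [ 0.19  0.7   0.18  2.04 -0.29  0.42 -0.99] F [-0.7  0.4 -3.5] w 0.0208 ff 44.5
scene 256 bbox c [ 0.4707 -0.2167] med [ 0.4795 -0.2216  0.0148] rect [array([ 470.72 , -215.833]), array([100.304,  75.375]), np.float64(0.708)]
scene 350 bbox c [ 0.471  -0.3663] med [ 0.4732 -0.369   0.014 ] rect [array([ 472.351, -366.211]), array([ 73.509, 104.916]), np.float64(88.701)]
top 499 bbox c [ 0.4666 -0.3618] med [ 0.4662 -0.3583  0.0165] rect [array([ 467.361, -361.727]), array([73.294, 98.688]), np.float64(89.292)]
```

```bash
python3 -m inch '[[0,0,0.004,0,0,0,0.2],[0,0,0.004,0,0,0,0.55],[0,0,0.004,0,0,0,0.55],[0,0,0.004,0,0,0,0.55],[0,0,-0.1,0,0,0,0.55],[0,0,-0.35,0,0,0,0.5],[0,0,-0.65,0,0,0,0.2],[0,0,-0.75,0,0,0,0],[0,0,-0.75,0,0,0,0],[0,0,-0.75,0,0,0,0]]' 45; python3 pz.py; python3 to.py .712,-.136,.14,0
```

```text
clock: 29.7
position: [0.4619, -0.214, 0.1433]
tool_rot: [-3.141, 0.001, -0.004]
force: [0.6, -0.8, 0.2]
grip_width: 0.0001
finger_force: 0.0
scene 324 bbox c [ 0.4693 -0.2156] med [ 0.4699 -0.222   0.0136] rect [array([ 471.377, -215.062]), array([101.917,  75.372]), np.float64(0.484)]
scene 347 bbox c [ 0.4737 -0.366 ] med [ 0.4719 -0.3689  0.0137] rect [array([ 474.566, -365.98 ]), array([73.747, 99.308]), np.float64(89.585)]
top 464 bbox c [ 0.4658 -0.3617] med [ 0.462  -0.3609  0.0173] rect [array([ 466.77, -362.01]), array([72.795, 98.066]), np.float64(87.331)]
.712,-.136,.14,0 -> [ 1.25  -0.395  0.013] [-0.     0.001 -0.003]
t 29.8 p [ 0.4618 -0.214   0.1431] rot [-3.141e+00  2.000e-03 -4.000e-03] q [ 0.08  0.45  0.31  1.98 -0.19  0.75 -1.07] F [ 0.4  0.2 -0.6] w 0.0003 ff 0.0
```

```bash
python3 -m inch '[[0.25,-0.08,0,0,0,0,0],[0.5,-0.16,0,0,0,0,0],[0.75,-0.25,0,0,0,0,0],[1,-0.395,0,0,0,0,0],[1,-0.395,0,0,0,0,0]]' >/dev/null; python3 -m inch '[[0.25,0,0,0,0,0,0],[0.25,0,0.05,0,0,0,0],[0.25,0,0.15,0,0,0,0],[0.25,0,0.25,0,0,0,0],[0.25,0,0.3,0,0,0,0],[0.25,0,0.3,0,0,0,0]]'; python3 - <<'E'
from h import *
np.set_printoptions(precision=4,suppress=True)
f=bot.grab_frame("scene"); save(f,"s9")
P=[]
for v in range(170,235):
    for u in range(215,285):
        if f["img"][v,u].sum()<200:
            p=at_d(f,u,v)
            if abs(p[0]-.69)<.06 and abs(p[1]+.137)<.03 and p[2]>.08: P.append(np.r_[u,v,p])
P=np.array(P); print(P[np.argsort(P[:,1])[-30:][::3]]); crop(f,200,150,300,250,6,"s9c")
E
python3 to.py .61,-.136,.08,0
```

```text
clock: 31.18
position: [0.7121, -0.1363, 0.0833]
tool_rot: [-3.141, 0.001, -0.004]
force: [-0.0, -0.4, 1.5]
grip_width: -0.0
finger_force: 0.0
[[251.     210.       0.7258  -0.1488   0.1573]
 [254.     210.       0.7179  -0.1366   0.1484]
 [257.     210.       0.7244  -0.1295   0.1508]
 [248.     211.       0.7261  -0.1583   0.1565]
 [251.     211.       0.7266  -0.1492   0.1542]
 [254.     211.       0.7138  -0.1352   0.1414]
 [250.     212.       0.7282  -0.153    0.1528]
 [249.     213.       0.7064  -0.1487   0.1327]
 [250.     214.       0.7197  -0.1502   0.1387]
 [251.     215.       0.7195  -0.1471   0.1338]]
.61,-.136,.08,0 -> [-0.513  0.     0.021] [ 0.     0.    -0.003]
t 31.23 p [ 0.7126 -0.1363  0.0842] rot [ 3.142  0.    -0.004] q [-0.05  0.83  0.27  1.41 -0.25  0.94 -1.28] F [-0.4 -0.  -0.3] w -0.0001 ff 0.0
```

View pics/s9c.png

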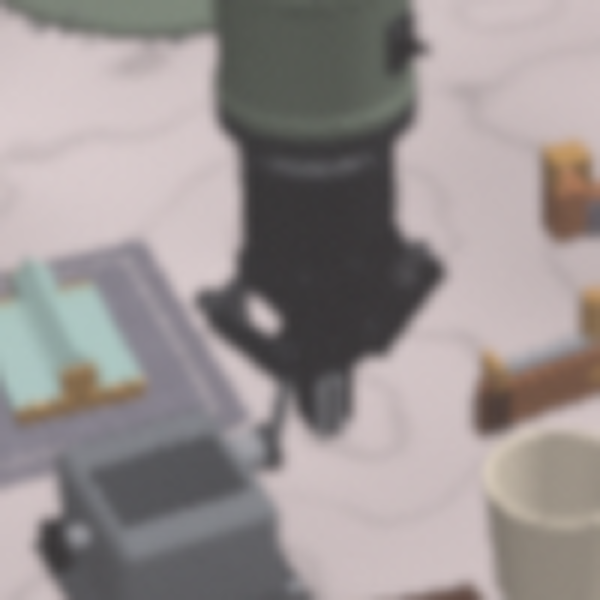

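The tip (crop (325,430)) is behind the lever (rod at crop (270,450)–(290,380)) and in line with the ball. I'll pull towards -x.

```bash
python3 -m inch '[[-0.05,0,0,0,0,0,0],[-0.11,0,0,0,0,0,0],[-0.17,0,0,0,0,0,0],[-0.23,0,0,0,0,0,0],[-0.29,0,0,0,0,0,0],[-0.35,0,0,0,0,0,0],[-0.4,0,0,0,0,0,0],[-0.44,0,0,0,0,0,0],[-0.46,0,0,0,0,0,0],[-0.46,0,0,0,0,0,0]]'; python3 - <<'E'
from h import *
np.set_printoptions(precision=4,suppress=True)
g=bot.grab_frame("scene"); save(g,"s10")
E
python3 to.py
```

```text
clock: 32.48
position: [0.6207, -0.1356, 0.0842]
tool_rot: [-3.141, -0.0, -0.004]
force: [4.5, 0.9, -1.5]
grip_width: -0.0004
finger_force: 2.3
t 32.52 p [ 0.6208 -0.1355  0.0842] rot [-3.141 -0.    -0.004] q [-0.05  0.7   0.27  1.68 -0.25  0.79 -1.25] F [ 4.4  2.4 -0.6] w -0.0003 ff 2.2
```

```bash
python3 -m inch '[[-0.015,0,0,0,0,0,0],[-0.025,0,0,0,0,0,0],[-0.025,0,0,0,0,0,0]]'; python3 -m inch '[[-0.015,0,0,0,0,0,0],[-0.025,0,0,0,0,0,0],[-0.025,0,0,0,0,0,0]]'
```

```text
clock: 32.9
position: [0.6178, -0.1354, 0.0843]
tool_rot: [3.141, -0.004, -0.003]
force: [18.2, 0.2, -10.3]
grip_width: -0.0
finger_force: 8.4
clock: 33.28
position: [0.6161, -0.1334, 0.0856]
tool_rot: [-3.14, -0.01, -0.002]
force: [27.7, 9.6, 0.2]
grip_width: 0.0001
finger_force: 14.5
```

The force rose to 28 N, so the lever is on its stop. I'll let it back gently.

```bash
python3 -m inch '[[0.06,0,0,0,0,0,0],[0.14,0,0,0,0,0,0],[0.22,0,0,0,0,0,0],[0.3,0,0,0,0,0,0],[0.38,0,0,0,0,0,0],[0.46,0,0,0,0,0,0],[0.54,0,0,0,0,0,0],[0.54,0,-0.2,0,0,0,0],[0.54,0,-0.4,0,0,0,0],[0.54,0,-0.5,0,0,0,0],[0.54,0,-0.5,0,0,0,0]]'; python3 pz.py;python3 to.py .617,.0575,.13,1.566; python3 - <<'E'
from h import *
np.set_printoptions(precision=4,suppress=True)
f=load("lasttop")
# gate knob/gate end, and ball
P=[]
for v in range(138,165):
    for u in range(278,298):
        if f["img"][v,u].sum()<120:
            p=at_d(f,u,v)
            if p[2]>.1: P.append(np.r_[u,v,p])
print("ball",len(P),np.mean(P,0) if P else None)
P=[]
for v in range(155,180):
    for u in range(222,265):
        p=at_d(f,u,v)
        if p[2]>.03 and p[2]<.09 and p[1]<.105: P.append(p)
P=np.array(P); print("gate",len(P),np.median(P,0),cv2.fitLine(P[:,:2].astype(np.float32),cv2.DIST_HUBER,0,.01,.01).ravel()); k=P[P[:,2]>.06]; print("knob",len(k),k.mean(0) if len(k) else 0)
E
```

```text
clock: 34.65
position: [0.7188, -0.1364, 0.185]
tool_rot: [3.141, -0.001, -0.004]
force: [-0.4, -0.1, 0.4]
grip_width: -0.0002
finger_force: 0.0
scene 325 bbox c [ 0.4682 -0.2152] med [ 0.4703 -0.2217  0.0135] rect [array([ 467.904, -214.9  ]), array([104.4  ,  73.753]), np.float64(0.003)]
scene 348 bbox c [ 0.4736 -0.3659] med [ 0.4727 -0.3693  0.0138] rect [array([ 471.453, -365.588]), array([ 73.329, 103.093]), np.float64(88.549)]
top 506 bbox c [ 0.4666 -0.3617] med [ 0.4668 -0.3578  0.0161] rect [array([ 467.209, -361.426]), array([74.287, 97.821]), np.float64(87.765)]
top 527 bbox c [ 0.4639 -0.2116] med [ 0.4634 -0.2095  0.0167] rect [array([ 463.598, -211.868]), array([98.892, 76.298]), np.float64(0.253)]
.617,.0575,.13,1.566 -> [-0.508 -0.966  0.265] [-0.001  0.001 -0.999]
t 34.75 p [ 0.718  -0.1361  0.1827] rot [-3.141e+00  2.000e-03 -4.000e-03] q [-0.06  0.75  0.3   1.31 -0.23  1.12 -1.31] F [-0.8 -0.6 -1.2] w 0.0001 ff 0.0
ball 84 [286.9167 151.3333   0.5151  -0.1082   0.6789]
gate 89 [0.6132 0.0665 0.051 ] [ 0.1897 -0.9819  0.6111  0.0745]
knob 19 [0.6147 0.0632 0.0724]
```

```bash
python3 -m inch '[[-0.12,-0.25,0,0,0,-0.11,0],[-0.25,-0.5,0,0,0,-0.22,0.2],[-0.4,-0.75,0,0,0,-0.33,0.45],[-0.508,-0.967,0,0,0,-0.44,0.45],[-0.508,-0.967,0,0,0,-0.55,0.45],[-0.508,-0.967,0.2,0,0,-0.66,0.45],[-0.508,-0.967,0.2,0,0,-0.77,0.45],[-0.508,-0.967,0.2,0,0,-0.88,0.45],[-0.508,-0.967,0.2,0,0,-1,0.45],[-0.508,-0.967,0.2,0,0,-1,0.45],[-0.508,-0.967,0.2,0,0,-1,0.45]]' 30; python3 - <<'E'
from h import *
np.set_printoptions(precision=4,suppress=True)
f=bot.grab_frame("top"); s=bot.grab_frame("scene"); save(s,"s11")
P=[]
for v in range(138,165):
    for u in range(278,298):
        if f["img"][v,u].sum()<120:
            p=at_d(f,u,v)
            if p[2]>.1 and p[2]<.2: P.append(np.r_[u,v,p])
print("ball",len(P),np.mean(P,0) if P else None)
P=[]
for v in range(155,215):
    for u in range(255,320):
        c=s["img"][v,u].astype(int); p=at_d(s,u,v)
        if .06<p[2]<.09 and c[0]-c[2]>40: P.append(np.r_[u,v,p])
print("brass",len(P),np.array(P)[:20])
E
python3 to.py .617,.0575,.03,1.6
```

```text
clock: 36.12
position: [0.6174, 0.0574, 0.1434]
tool_rot: [-3.14, 0.0, 1.562]
force: [0.3, -0.1, -0.4]
grip_width: 0.0385
finger_force: 0.0
ball 23 [287.9565 149.6087   0.6628  -0.135    0.1349]
brass 18 [[297.     198.       0.6157   0.0538   0.0742]
 [298.     198.       0.6169   0.0569   0.0742]
 [299.     198.       0.6159   0.0611   0.0724]
 [300.     198.       0.6184   0.0636   0.0733]
 [297.     199.       0.6191   0.0523   0.0728]
 [298.     199.       0.6202   0.0554   0.0726]
 [299.     199.       0.6279   0.0553   0.0777]
 [300.     199.       0.6241   0.0609   0.0737]
 [297.     200.       0.6232   0.0504   0.0719]
 [298.     200.       0.6295   0.051    0.0758]
 [299.     200.       0.6297   0.0545   0.075 ]
 [300.     200.       0.6301   0.058    0.0744]
 [298.     201.       0.6194   0.0561   0.0637]
 [299.     201.       0.6262   0.0564   0.0681]
 [300.     201.       0.6256   0.0604   0.0666]
 [298.     202.       0.6242   0.0539   0.0634]
 [299.     202.       0.6309   0.0542   0.0678]
 [300.     202.       0.6306   0.0581   0.0665]]
.617,.0575,.03,1.6 -> [-0.001 -0.003  0.569] [-0.     0.    -0.023]
t 36.23 p [0.6176 0.0576 0.1437] rot [-3.141  0.     1.564] q [-0.12  0.59 -0.1   1.67  0.07  0.89 -0.26] F [-0.2 -1.6  0.7] w 0.0383 ff 0.0
```

```bash
python3 -m inch '[[0,0,0.2,0,0,0,0.45],[0,0,0.4,0,0,0,0.45],[0,0,0.5,0,0,0,0.45],[0,0,0.565,0,0,0,0.45],[0,0,0.565,0,0,0,0.45],[0,0,0.565,0,0,0,0.1],[0,0,0.565,0,0,0,0.1],[0,0,0.565,0,0,0,0.1],[0,0,0.565,0,0,0,0.1]]' 30;python3 to.py .606,.057,.03,1.57 .5434,.1188,.03,0
```

```text
clock: 37.35
position: [0.6185, 0.0575, 0.0321]
tool_rot: [3.14, -0.0, 1.567]
force: [-0.4, -0.2, 8.4]
grip_width: 0.0146
finger_force: 30.5
.606,.057,.03,1.57 -> [-0.003 -0.063  0.01 ] [ 0.001 -0.    -0.002]
.5434,.1188,.03,0 -> [ 0.305 -0.377  0.01 ] [ 0.001 -0.001  0.997]
t 37.35 p [0.6185 0.0575 0.0321] rot [ 3.14  -0.     1.567] q [-0.13  0.74 -0.09  1.73  0.1   0.68 -0.27] F [-0.4 -0.2  8.4] w 0.0146 ff 30.5
```

```bash
python3 -m inch '[[-0.005,-0.03,0,0,0,0,0.1],[-0.003,-0.063,0,0,0,0,0.1],[0.002,-0.117,0,0,0,0.11,0.1],[0.016,-0.17,0,0,0,0.22,0.1],[0.039,-0.219,0,0,0,0.33,0.1],[0.07,-0.264,0,0,0,0.44,0.1],[0.109,-0.303,0,0,0,0.55,0.1],[0.154,-0.334,0,0,0,0.66,0.1],[0.203,-0.357,0,0,0,0.77,0.1],[0.256,-0.371,0,0,0,0.88,0.1],[0.29,-0.375,0,0,0,0.96,0.1],[0.312,-0.376,0,0,0,1,0.1],[0.312,-0.376,0,0,0,1,0.1]]' 30;python3 to.py .506,.119,.03,0; python3 - <<'E'
from h import *
f=bot.grab_frame("scene"); save(f,"s12"); g=bot.grab_frame("top"); save(g,"t12")
E
```

```text
clock: 38.98
position: [0.5438, 0.119, 0.032]
tool_rot: [3.14, -0.002, -0.006]
force: [0.3, -9.0, 9.9]
grip_width: 0.0146
finger_force: 30.9
.506,.119,.03,0 -> [-0.189  0.001  0.01 ] [ 0.001 -0.001 -0.004]
t 38.98 p [0.5438 0.119  0.032 ] rot [ 3.14e+00 -2.00e-03 -6.00e-03] q [-0.56  0.7   0.33  1.92 -0.39  0.58 -1.55] F [ 0.3 -9.   9.9] w 0.0146 ff 30.9
```

```bash
python3 -m inch '[[-0.02,0,0,0,0,0,0.1],[-0.05,0,0,0,0,0,0.1],[-0.08,0,0,0,0,0,0.1],[-0.11,0,0,0,0,0,0.1],[-0.14,0,0,0,0,0,0.1],[-0.17,0,0,0,0,0,0.1],[-0.19,0,0,0,0,0,0.1],[-0.198,0,0,0,0,0,0.1],[-0.198,0,0,0,0,0,0.1]]' 30;python3 to.py
```

```text
clock: 40.2
position: [0.5055, 0.1191, 0.0321]
tool_rot: [3.141, -0.004, -0.005]
force: [8.3, -9.8, 2.3]
grip_width: 0.0148
finger_force: 30.1
t 40.2 p [0.5055 0.1191 0.0321] rot [ 3.141 -0.004 -0.005] q [-0.58  0.66  0.32  2.02 -0.4   0.52 -1.55] F [ 8.3 -9.8  2.3] w 0.0148 ff 30.1
```

```bash
python3 -m inch '[[-0.015,0,0,0,0,0,0.1],[-0.025,0,0,0,0,0,0.1],[-0.025,0,0,0,0,0,0.1]]' 30; python3 -m inch '[[0.03,0.015,0,0,0,0,0.1],[0.03,0.015,0,0,0,0,0.45],[0.03,0.015,0,0,0,0,0.45],[0.03,0.015,0,0,0,0,0.45],[0.03,0.015,-0.15,0,0,0,0.45],[0.03,0.015,-0.4,0,0,0,0.45],[-0.3,0.6,-0.8,0,0,0,0.45],[-0.6,1,-0.9,0,0,0,0.45],[-0.6,1,-0.9,0,0,0,0.45],[-0.6,1,-0.9,0,0,0,0.45],[-0.6,1,-0.9,0,0,0,0.45]]'
```

```text
clock: 40.58
position: [0.5036, 0.1191, 0.0325]
tool_rot: [3.141, -0.01, -0.006]
force: [24.8, -9.8, -8.1]
grip_width: 0.0147
finger_force: 29.8
clock: 41.95
position: [0.376, -0.0813, 0.2123]
tool_rot: [-3.14, -0.002, -0.008]
force: [0.7, 1.1, -0.7]
grip_width: 0.0381
finger_force: 0.0
```

```bash
python3 pz.py; python3 - <<'E'
from h import *
f=load("lasttop"); o=load("top0"); s=load("lastscene")
h=lambda x,k:cv2.resize(x[:,:,::-1],None,fx=k,fy=k,interpolation=2)
a=np.hstack([h(o["img"][160:220,205:230],8),h(f["img"][160:220,205:230],8)])
b=h(f["img"][90:250,205:415],2)[:, :]
c=np.zeros((480,400+420,3),np.uint8); c[:,:400]=a; c[:320,400:]=b; cv2.imwrite("pics/fin.png",c[:,:800])
E
```

```text
scene 320 bbox c [ 0.4699 -0.2155] med [ 0.4723 -0.2224  0.014 ] rect [array([ 470.046, -215.682]), array([75.585, 99.216]), np.float64(89.92)]
scene 347 bbox c [ 0.4717 -0.3658] med [ 0.4723 -0.3687  0.0135] rect [array([ 473.426, -365.894]), array([ 73.553, 104.945]), np.float64(88.581)]
top 500 bbox c [ 0.4666 -0.3621] med [ 0.4664 -0.3578  0.0167] rect [array([ 466.859, -362.504]), array([73.615, 97.247]), np.float64(87.389)]
top 480 bbox c [ 0.4637 -0.2147] med [ 0.4655 -0.2128  0.0172] rect [array([ 463.512, -214.879]), array([98.649, 71.764]), np.float64(2.352)]
```

View pics/fin.png

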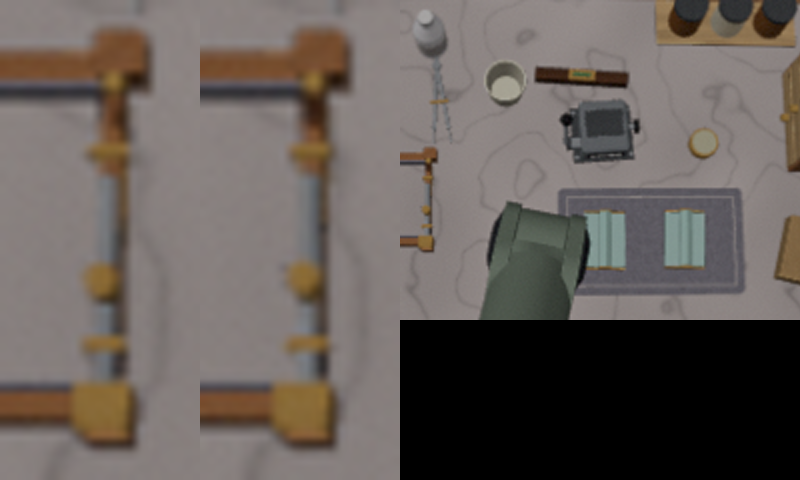

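The left and middle crops compare the knob before, at (103,282), with now, at (105,279). The bolt is home within about 1.5 mm and the gate is closed. On the right, both prisms lie square on the mat at (606,240) and (685,238), the lever is at rest and the other things have not moved. I'm handing the job in.

```bash
python3 -c "
from workcell import bot
print(bot.job_done())"
```

```text
the job is handed in; nothing more can be done
None
```

The job is handed in, with no verdict returned: by the cameras both prisms present lie flat and square on the mat, the lever was pulled to its stop and sprang back, and the gate is shut with its bolt home to about 1.5 mm.

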